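# Open the label printer for a new roll

### The arm

A 6-joint arm with a two-finger parallel gripper is mounted at the origin on the work surface. World frame = base frame: x ahead of the robot, y to its left, z up, the work surface at z = 0. Lengths are in mm, angles in rad, forces in N, time in s.
With the tool pointing down it reaches from about 300 to 775 mm from the base axis. Payload 14.6 kg.
Tool frame: the origin (TCP) lies between the finger pads; the fingertips stand 17 mm ahead of it and the grasp point (between the pads) lies 2 mm behind it (manip.tip_reach is the distance from the TCP to the fingertips, in mm); z points along the fingers, y is the line along which they close (so a half turn about z gives the same grasp; the last joint's range is limited). The gripper opens to 94 mm and grips with 3 to 60 N. Pads are 16 mm wide; open, the fingers measure 119 mm over their backs; the gripper's body (75 mm by 177 mm) begins 78 mm behind the grasp point.
Start: joints at [1.088, 0.3, 1.521, -0, 1.321, -0.067], TCP at [222.153, 503.127, 222.446] pointing down, gripper open.
Joint ranges: [-3.03, 3.03], [-0.79, 2.21], [0.23, 2.52], [-1.04, 4.18], [0, 3.07], [-2.55, 2.55]. Speed limits (rad/s): [2.22, 2.22, 2.57, 3.14, 3.14, 3.14].

### API

Orientations are given as [roll, pitch, yaw] about the fixed x, y, z axes, in that order (R = Rz(yaw) Ry(pitch) Rx(roll)).
In Python, from cell import manip, viewer gives the robot as it stands.
- The arm moves only by the tool apply_moves, never from a script. Its argument "moves" is a list of rows, each a list of 3 entries, a list of its own where there are three numbers: the shift along the tool's x, y, z each as a share of 0.25 m, from -1 to 1, then the turn, a rotation vector about the tool's x, y, z each as a share of pi rad, from -1 to 1, then the closure, from 0 (fully open) to 1 (shut). In form: [[[dx, dy, dz], [wx, wy, wz], grip], ...]. A call has 1 to 12 rows; each row is the pose to reach, as a shift and turn from the pose commanded when the call began, along the tool's axes at that moment, turning the shorter way round; what a row does not reach only later rows make up. A row lasts 1/12 s, in which the tool goes at most 41.7 mm and 7.16 degrees, less where a joint would pass 70% of its speed; a pose out of reach is approached as far as the arm can. A call with a number of a shift or a turn outside -1 to 1 is refused whole. A call with a gripper value outside its range is refused whole. The fingers move at their own pace and stop on an object; "squeeze" is the grip in N (left out, the last holds). Time passes only in rows, so rows that repeat a pose let the fingers close. It gives the time, the measured TCP pose, the force, the opening and the grip force at its end, in the units of the state.
- manip.read_state(): the state, without advancing time (a new reading comes with each control period).
- viewer.camera(name): name is "scene" or "top"; returns the picture (480x640x3 uint8, blue, green, red); there is no depth.
- viewer.camera_info(name): a dict with "camera_matrix" (3x3 intrinsics, pixels), "R" (3x3) and "t" (3): a world point X has camera coordinates R X + t. Camera axes: x right, y down, z forward; pixel columns grow to the right and rows downward; lengths in mm; the calibration is good to about 2 mm. A picture is of the moment at which its call begins. camera_info takes no time and is no camera call.
- manip.sign_off(): hands the job in; it is judged then, once.
The state is a dict: "clock": time; "joints": joint angles; "qd": joint speeds; "effort": joint torques, N m; "eef_pos": TCP position; "eef_rot": TCP orientation; "wrist_force": force on the tool from outside, world axes, zero at the start; "moment": the same for the moment, N m; "finger_gap": finger opening in mm; "finger_force": force on a finger pad.
Only numpy, scipy, OpenCV 4.12 (cv2) and the standard library are available. Lean on these libraries where they do the work, as an engineer would, in place of code of your own. Each camera call takes 0.05 s, during which the arm holds its last target. There are 200 camera calls.

### The job

The label printer on the packing bench has run out: press its orange release tab with a fingertip so that the lid springs up, then push the lid back until it is fully open against its stop and stays there. Do not press the blue feed button, and do not lift, shift or tip the printer or anything else on the bench.

Things in the scene. Friction and masses are not known exactly. Their poses are not given: they have to be found in the camera images.
- printer: label printer, 2.4 kg, loose on rubber feet, light grey, dark grey lid; 215 mm deep (x -115 to +100), 170 wide, 135 high shut. Origin at its underside's centre; x front to back (the front with the controls looks to -x, towards the robot), y to the left, z up. Control deck at x -112 to -57, 75 mm high. A level push of 10 N high on the open lid starts to tip it
- tab (a joint): orange ribbed release tab on the deck, a sprung push tab: m, 0 at rest, growing to 0.006 (stop) as the pad is pressed straight down. From about 0.004 the lid is let go; that takes about 5 N, the stop about 6 N. It springs back up when released
- tab_pad (a point): centre of the top face of the orange tab's pad, which is 26 mm (printer's x) by 40 mm (y); at rest at printer x -92, y +35, 85 mm above the bench
- lid (a joint): lid hinge: rad, 0 shut and latched. Let go, a spring pin lifts the lid in about 0.4 s to 0.42 rad (24 degrees) and no further; there it rests. Pushed on by its rim with 1 to 3 N it goes to its stop at 1.75 rad (100 degrees, leaning back past upright), where its own weight keeps it; the hinge rubs, so left halfway it may stay or fall either way
- lid_rim (a point): middle of the lid's lower front edge, 130 mm from the hinge line, moving with the lid. Shut: printer x -55, y 0, 90 mm high; ajar: x -44, 143 high; fully open: x +98, 218 high, the lid's inside towards the robot. The rim is 6 mm thick, 168 mm long; a catch hangs 18 mm below it at y +35. From the rim the shut lid's front slopes back to 135 mm high at x -20
- lid_hinge (a point): middle of the hinge line, at printer x +75, y 0, 90 mm above the bench, fixed to the printer; the line runs along the printer's y
- feed (a joint): blue round feed button on the deck: m, 0 at rest, 0.004 fully pressed; not to be pressed
- feed_top (a point): centre of the top of the blue feed button, 18 mm across; at printer x -88, y -52, 82 mm above the bench
- label_roll: fresh roll of white labels, 96 mm across, 55 mm high, lying flat on the bench beside the printer; origin at the centre of its underside; leave alone
- glue_brush: glue brush with wooden handle, 180 mm long, 42 mm wide, 20 mm high, lying beside the printer; origin under its middle; leave alone
- shoe_a: magenta suede shoe, 275 mm long, 90 mm wide, 100 mm high, standing on its sole; origin at the centre of its underside; leave alone
- shoe_b: the other magenta shoe, same size and origin; leave alone
- shoe_last: teal plastic shoe last, 246 mm long, 85 mm wide, 107 mm high; origin at the centre of its underside; leave alone
- cement_jar: closed jar of cement, 70 mm across, 100 mm high; origin at the centre of its underside; leave alone
- tape_roll: roll of tan tape lying flat, 100 mm across, 48 mm high; origin at the centre of its underside; leave alone
- thread_cone: black cone of thread, 60 mm across at the foot, 118 mm high; origin at the centre of its underside; leave alone

How it is judged:
By the outcome, as a careful person would: the job done as asked, in the order asked, and still so for the second after the job is handed in, with the robot touching nothing.
It also fails if it takes over 42 s, if anything falls off the work surface, if the arm or the gripper's body presses on something with over 40 N, if the wrist force passes 120 N, or if a joint passes its speed limit or range.

## Working session

There is one attempt and no reset: what is moved stays moved. The work goes in short steps, Python scripts to look and compute and a tool call to move; the robot and the scene stay as the last step left them, time stands still between calls to the robot, and variables do not carry over. Pictures are saved under pics/ and viewed, at most 10 in all, crops included, and the job is handed in when it is done.

Besides the shell and the picture viewer there is one more tool, called after ">>>" as a command line: name --argument value ..., lists and objects as JSON in quotes. apply_moves: Moves the arm, as the interface text tells. Shift numbers are shares of 0.25 m and turn numbers shares of pi rad, none past 1 either way. Its arguments: {"type":"object","properties":{"moves":{"type":"array"},"squeeze":{"type":"number"}},"required":["moves"]}

```bash
mkdir -p pics; ls; python3 - <<'E'
from cell import manip, viewer
import cv2
for n in ("scene","top"):
    cv2.imwrite(f"pics/{n}0.png",viewer.camera(n)); i=viewer.camera_info(n); print(n,i)
print(manip.read_state())
E
```

```text
pics
scene {'camera_matrix': array([[608.23004356,   0.        , 323.98174849],
       [  0.        , 608.23004356, 238.27879209],
       [  0.        ,   0.        ,   1.        ]]), 'R': array([[ 0.38592131,  0.92224677,  0.02292684],
       [ 0.56440507, -0.2163755 , -0.79663577],
       [-0.72973396,  0.32037874, -0.60402467]]), 't': array([-209.35273332, -239.48354385, 2124.06794449])}
top {'camera_matrix': array([[540.3778468 ,   0.        , 324.93487813],
       [  0.        , 540.3778468 , 239.41720019],
       [  0.        ,   0.        ,   1.        ]]), 'R': array([[ 0.02346094, -0.99958348, -0.01680634],
       [-0.99145512, -0.02110579, -0.1287295 ],
       [ 0.12832117,  0.01968284, -0.99153732]]), 't': array([   9.46221044,  515.44492912, 1382.22348841])}
{'clock': 0.1, 'joints': array([ 1.08839289e+00,  3.00403011e-01,  1.52149082e+00,  1.76842137e-05,
        1.32065061e+00, -6.66078315e-02]), 'qd': array([-0.00274292, -0.00094124, -0.00164554, -0.00074165,  0.00039362,
       -0.00120719]), 'effort': array([ 2.97558021e-03, -5.32644975e+01, -3.53283226e+01,  7.09794788e-02,
        2.35300872e-02, -1.02844751e-04]), 'eef_pos': array([222.06711592, 502.96367711, 221.9618397 ]), 'eef_rot': array([-3.14064411e+00, -8.04416385e-05,  2.72579262e+00]), 'wrist_force': array([0.01942443, 0.64734785, 0.15933907]), 'moment': array([-0.0468276 , -0.05090737, -0.02253947]), 'finger_force': 0.0, 'finger_gap': 93.89444144849904}
```

View pics/scene0.png

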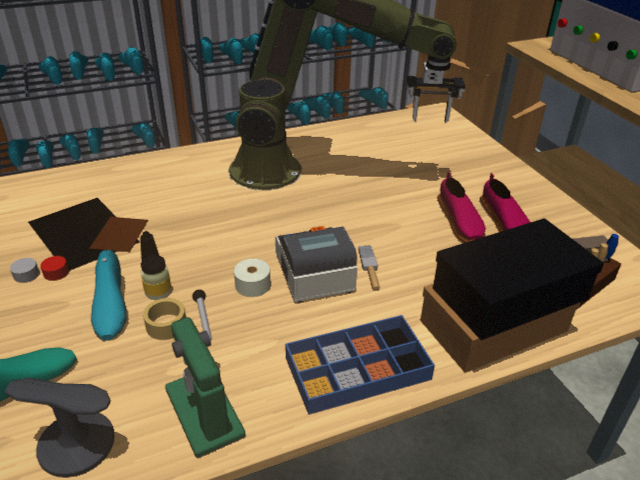

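View pics/top0.png

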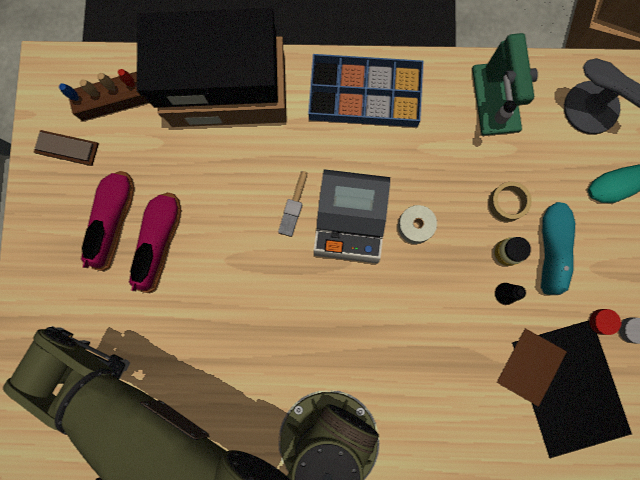

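```bash
cat > h.py <<'E'
import numpy as np, cv2
from scipy.spatial.transform import Rotation as R
from cell import manip, viewer
def at_z(cam,uv,z):
    i=viewer.camera_info(cam); r=i["R"].T@np.linalg.inv(i["camera_matrix"])@[*uv,1]; c=-i["R"].T@i["t"]
    return c+r*(z-c[2])/r[2]
def proj(cam,X):
    i=viewer.camera_info(cam); p=i["camera_matrix"]@(i["R"]@X+i["t"]); return p[:2]/p[2]
E
python3 - <<'E'
from h import *
im=cv2.imread("pics/top0.png"); hsv=cv2.cvtColor(im,cv2.COLOR_BGR2HSV)
def cen(lo,hi):
    m=cv2.inRange(hsv,lo,hi); m[:230]=0; m[265:]=0; m[:,:315]=0; m[:,385:]=0
    n,l,s,c=cv2.connectedComponentsWithStats(m); k=1+s[1:,4].argmax(); print(s[k]); return c[k]
o=cen((5,150,100),(22,255,255)); b=cen((100,120,60),(125,255,255)); print(o,b)
T=at_z("top",o,85); F=at_z("top",b,82); print(T,F,np.linalg.norm((T-F)[:2]), np.hypot(87,4))
d=(T-F)[:2]; yaw=np.arctan2(d[1],d[0])-np.arctan2(87,-4)
c,s=np.cos(yaw),np.sin(yaw); M=np.array([[c,-s],[s,c]])
O=((T[:2]-M@[-92,35])+(F[:2]-M@[-88,-52]))/2; print("yaw",yaw,"O",O)
for p in ([-55,84,90],[-55,-84,90],[-112,85,75],[-112,-85,75],[-112,85,0],[-112,-85,0],[0,0,0]):
    print(p,proj("top",np.r_[O+M@p[:2],p[2]]).round(),proj("scene",np.r_[O+M@p[:2],p[2]]).round())
a=cv2.resize(im[160:275,270:450],None,fx=4,fy=4,interpolation=cv2.INTER_CUBIC)
for p in ([-55,84,90],[-55,-84,90],[-112,85,75],[-112,-85,75],[-92,35,85],[-88,-52,82],[-20,84,135],[100,84,135],[100,-84,135]):
    u=(proj("top",np.r_[O+M@p[:2],p[2]])-[270,160])*4; cv2.drawMarker(a,tuple(u.astype(int).tolist()),(0,255,0),0,12,1)
cv2.imwrite("pics/c1.png",a)
E
```

```text
[326 241  17  11 160]
[365 246   7   6  37]
[333.65625 245.89375] [367.91891892 248.54054054]
[492.44814746  -2.38115352  85.        ] [487.94196166 -88.8275133   82.        ] 86.56372697797374 87.09190547921202
yaw -0.09802447758331856 O [580.59487911 -45.95321942]
[-55, 84, 90] [316. 229.] [338. 231.]
[-55, -84, 90] [382. 237.] [279. 241.]
[-112, 85, 75] [313. 252.] [332. 224.]
[-112, -85, 75] [380. 260.] [274. 234.]
[-112, 85, 0] [314. 255.] [331. 245.]
[-112, -85, 0] [377. 262.] [275. 254.]
[0, 0, 0] [351. 217.] [314. 274.]
```

View pics/c1.png

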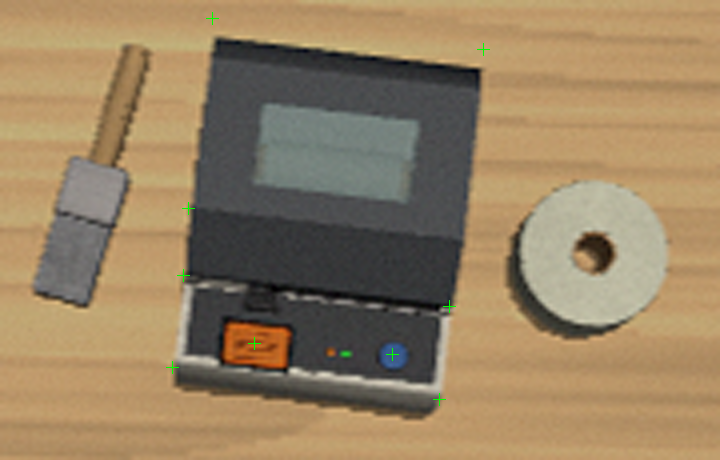

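```bash
cat >> h.py <<'E'
YAW=-0.098; O=np.array([580.6,-46.0,0])
RP=R.from_euler("z",YAW)
def W(p): return O+RP.apply(p)
def P(X): return RP.inv().apply(np.asarray(X)-O)
def go(p_tip,tilt=0.,R0=None,X0=None):
    """shares from pose now to fingertip at printer point p_tip; tilt = tool leaning forward from down (rad)"""
    s=manip.read_state(); R0=R0 or R.from_euler("xyz",s["eef_rot"]); X0=s["eef_pos"] if X0 is None else X0
    # tool x = -printer x, z down; tilting forward: rotate about printer y by -tilt
    Rt=RP*R.from_euler("y",-tilt)*R.from_matrix(np.array([[-1,0,0],[0,1,0],[0,0,-1.]]))
    X=W(p_tip)-17*Rt.as_matrix()[:,2]
    d=R0.inv().apply(X-X0)/250; w=(R0.inv()*Rt).as_rotvec()/np.pi
    print("shift",d.round(4).tolist(),"turn",w.round(4).tolist()); return X,Rt
def st():
    s=manip.read_state(); Rm=R.from_euler("xyz",s["eef_rot"]).as_matrix()
    print("t",round(s["clock"],2),"tip(printer)",P(s["eef_pos"]+17*Rm[:,2]).round(1),"F",s["wrist_force"].round(2),"q",s["joints"].round(3),"gap",s["finger_gap"])
E
python3 - <<'E'
from h import *
st(); go([-95,35,190])
E
```

```text
t 0.1 tip(printer) [-410.5  511.2  205. ] F [0.02 0.65 0.16] q [ 1.088  0.3    1.521  0.     1.321 -0.067] gap 93.89444144849904
shift [-1.7942, -1.4152, 0.061] turn [-0.0003, -0.0001, -0.1012]
```

>>> apply_moves --moves '[[[-0.12,-0.09,0],[0,0,-0.01],1],[[-0.24,-0.19,0],[0,0,-0.02],1],[[-0.36,-0.28,0],[0,0,-0.04],1],[[-0.48,-0.38,0],[0,0,-0.05],1],[[-0.6,-0.47,0],[0,0,-0.07],1],[[-0.72,-0.57,0],[0,0,-0.08],1],[[-0.84,-0.66,0],[0,0,-0.09],1],[[-0.96,-0.76,0],[0,0,-0.1],1],[[-0.98,-0.77,0],[0,0,-0.1],1]]' --squeeze 10

```text
clock: 0.85
eef_pos: [370.1, 224.1, 222.4]
eef_rot: [-3.141, 0.0, 3.039]
wrist_force: [0.1, 0.3, -0.1]
finger_gap: 37.0
finger_force: 0.0
```

```bash
python3 -c "
from h import *
st(); go([-95,35,110]);go([-95,35,190])"
```

```text
t 0.85 tip(printer) [-236.   248.2  205.4] F [ 0.08  0.33 -0.12] q [ 4.600e-01  3.500e-02  1.831e+00 -1.000e-03  1.276e+00 -1.007e+00] gap 36.98341821725263
shift [-0.5681, -0.8497, 0.3824] turn [-0.0003, 0.0001, -0.0016]
shift [-0.5682, -0.85, 0.0624] turn [-0.0003, 0.0001, -0.0016]
```

>>> apply_moves --moves '[[[-0.08,-0.12,0],[0,0,0],1],[[-0.17,-0.25,0],[0,0,0],1],[[-0.25,-0.37,0],[0,0,0],1],[[-0.34,-0.5,0.02],[0,0,0],1],[[-0.42,-0.62,0.04],[0,0,0],1],[[-0.5,-0.75,0.06],[0,0,0],1],[[-0.57,-0.85,0.06],[0,0,0],1],[[-0.57,-0.85,0.06],[0,0,0],1],[[-0.57,-0.85,0.16],[0,0,0],1],[[-0.57,-0.85,0.26],[0,0,0],1],[[-0.57,-0.85,0.34],[0,0,0],1],[[-0.57,-0.85,0.34],[0,0,0],1]]'

```text
clock: 1.85
eef_pos: [486.8, 2.8, 133.9]
eef_rot: [-3.141, -0.006, 3.04]
wrist_force: [0.2, 0.0, 0.2]
finger_gap: 0.6
finger_force: 0.0
```

```bash
python3 -c "
from h import *
a=viewer.camera('top')[160:300,250:430]; b=viewer.camera('scene')[190:330,240:420]
cv2.imwrite('pics/c2.png',cv2.resize(np.hstack([a,b]),(800,311),interpolation=cv2.INTER_CUBIC))
st(); go([-95,35,84]);go([-95,35,79.5])"
```

```text
t 1.95 tip(printer) [-96.3  39.4 120.7] F [ 0.64 -0.2  -0.11] q [-0.07   0.257  1.787  0.     1.099 -1.539] gap 0.5517405429857605
shift [-0.0052, -0.0177, 0.1469] turn [0.0, -0.0003, -0.0011]
shift [-0.0052, -0.0177, 0.1649] turn [0.0, -0.0003, -0.0011]
```

View pics/c2.png

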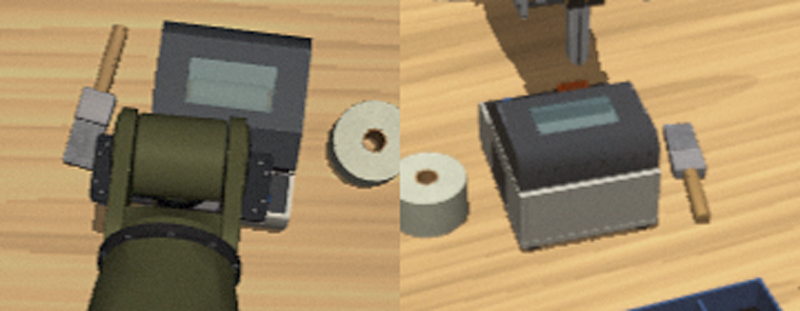

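The picture shows the closed fingers just above the orange tab, at about (575,85) in the right half, with the lid still shut. Next I press.

>>> apply_moves --moves '[[[-0.004,-0.016,0.05],[0,0,0],1],[[-0.004,-0.016,0.1],[0,0,0],1],[[-0.004,-0.016,0.13],[0,0,0],1],[[-0.004,-0.016,0.146],[0,0,0],1],[[-0.004,-0.016,0.154],[0,0,0],1],[[-0.004,-0.016,0.16],[0,0,0],1],[[-0.004,-0.016,0.163],[0,0,0],1],[[-0.004,-0.016,0.163],[0,0,0],1]]'

```text
clock: 2.62
eef_pos: [489.6, -1.7, 97.4]
eef_rot: [3.141, 0.001, 3.04]
wrist_force: [-2.5, 0.9, 5.2]
finger_gap: 0.3
finger_force: 2.5
```

```bash
python3 -c "
from h import *
st()"
```

```text
t 2.62 tip(printer) [-94.9  35.2  80.4] F [-2.45  0.89  5.24] q [-0.078  0.315  1.819  0.     1.007 -1.548] gap 0.3277499662143723
```

>>> apply_moves --moves '[[[0,0,0.003],[0,0,0],1],[[0,0,0.003],[0,0,0],1],[[0,0,0.003],[0,0,0],1]]'

```text
clock: 2.87
eef_pos: [489.6, -1.7, 96.7]
eef_rot: [3.141, 0.001, 3.04]
wrist_force: [-2.7, 1.9, 4.8]
finger_gap: 0.6
finger_force: 2.8
```

```bash
python3 -c "
from h import *
a=viewer.camera('top')[160:300,250:430]; b=viewer.camera('scene')[190:330,240:420]
cv2.imwrite('pics/c3.png',cv2.resize(np.hstack([a,b]),(800,311),interpolation=cv2.INTER_CUBIC))
st()"
```

```text
t 2.97 tip(printer) [-94.9  35.2  79.7] F [-1.66  1.45  5.28] q [-0.078  0.316  1.819  0.     1.005 -1.548] gap 0.7138054963939401
```

View pics/c3.png

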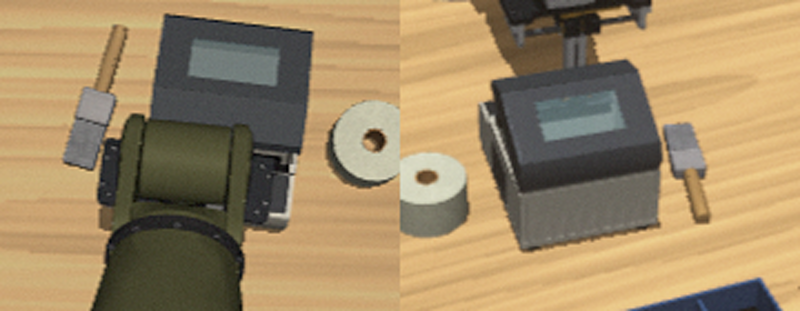

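The lid has sprung to ajar, with its rim raised in the right half, and the printer has not moved. Now I back off and tilt.

>>> apply_moves --moves '[[[0,0,-0.06],[0,0,0],1],[[0.06,0,-0.16],[0,0,0],1],[[0.16,-0.08,-0.26],[0,0,0],1],[[0.26,-0.16,-0.32],[0,0,0],1],[[0.3,-0.2,-0.32],[0,0,0],1],[[0.3,-0.2,-0.32],[0,0,0],1]]'

```text
clock: 3.47
eef_pos: [408.7, -45.1, 177.2]
eef_rot: [-3.141, 0.003, 3.038]
wrist_force: [0.6, -0.4, 0.9]
finger_gap: 0.4
finger_force: 0.0
```

```bash
python3 -c "
from h import *
st(); s=manip.read_state()
for t in (.7,.9): go([-130,-15,170],t)"
```

```text
t 3.47 tip(printer) [-171.1  -15.9  160.2] F [ 0.61 -0.39  0.94] q [-0.199  0.033  1.944 -0.     1.162 -1.666] gap 0.4472344177100659
shift [-0.121, 0.0044, -0.0227] turn [-0.0008, -0.222, -0.0015]
shift [-0.1115, 0.0043, -0.013] turn [-0.0009, -0.2856, -0.0014]
```

>>> apply_moves --moves '[[[-0.02,0,0],[0,-0.037,0],1],[[-0.04,0,0],[0,-0.074,0],1],[[-0.06,0,-0.01],[0,-0.111,0],1],[[-0.08,0,-0.01],[0,-0.148,0],1],[[-0.1,0,-0.02],[0,-0.185,0],1],[[-0.12,0.004,-0.02],[0,-0.222,0],1],[[-0.12,0.004,-0.02],[0,-0.222,0],1]]'

```text
clock: 4.05
eef_pos: [438.7, -45.6, 179.6]
eef_rot: [3.141, 0.701, 3.039]
wrist_force: [-0.4, -0.3, 0.7]
finger_gap: 0.5
finger_force: 0.0
```

```bash
python3 -c "
from h import *
st(); s=manip.read_state(); print(s['eef_pos'])
for t,p in ((.9,[-90,-15,160]),(.7,[-90,-15,160]),(.7,[-65,-15,116]),(.7,[-35,-15,106])): go(p,t)"
```

```text
t 4.05 tip(printer) [-130.3  -13.5  166.6] F [-0.42 -0.29  0.69] q [-0.237 -0.213  2.316  0.254  0.353 -1.912] gap 0.536886084014797
[438.74160204 -45.58819889 179.59347195]
shift [-0.0926, -0.0055, 0.1254] turn [-0.0009, -0.0634, -0.001]
shift [-0.1061, -0.0054, 0.124] turn [-0.0008, 0.0002, -0.0011]
shift [-0.0691, -0.0051, 0.323] turn [-0.0008, 0.0002, -0.0011]
shift [-0.135, -0.0046, 0.431] turn [-0.0008, 0.0002, -0.0011]
```

>>> apply_moves --moves '[[[-0.02,-0.002,0.08],[0,0,0],1],[[-0.04,-0.004,0.18],[0,0,0],1],[[-0.06,-0.005,0.27],[0,0,0],1],[[-0.07,-0.005,0.32],[0,0,0],1],[[-0.09,-0.005,0.36],[0,0,0],1],[[-0.11,-0.005,0.4],[0,0,0],1],[[-0.13,-0.005,0.43],[0,0,0],1],[[-0.13,-0.005,0.43],[0,0,0],1]]'

```text
clock: 4.72
eef_pos: [534.4, -56.4, 118.9]
eef_rot: [3.14, 0.695, 3.04]
wrist_force: [-0.3, -0.7, -0.2]
finger_gap: 0.5
finger_force: 0.0
```

```bash
cat >> h.py <<'E'
def arc(ths,ss,tilt=.7,off=8,y=-15):
    u=np.array([np.sin(tilt),-np.cos(tilt)]); n=np.array([np.cos(tilt),np.sin(tilt)])
    for th,s in zip(ths,ss):
        t=np.array([75,90])+130*np.array([-np.cos(th),np.sin(th)])+s*u-off*n
        print(round(th,2),t.round(),end=" "); go([t[0],y,t[1]],tilt)
E
python3 -c "
from h import *
a=viewer.camera('top')[160:300,250:430]; b=viewer.camera('scene')[190:330,240:420]
cv2.imwrite('pics/c4.png',cv2.resize(np.hstack([a,b]),(800,311),interpolation=cv2.INTER_CUBIC))
st(); arc(np.arange(.42,1.9,.1),np.linspace(20,8,15))"
```

```text
t 4.82 tip(printer) [-35.4 -15.  106.2] F [ 0.35 -0.4  -0.08] q [-0.206  0.15   2.144  0.416  0.169 -2.062] gap 0.4900680385155601
0.42 [-37. 123.] shift [-0.037, 0.0001, -0.0543] turn [-0.0004, -0.0014, -0.0008]
0.52 [-32. 135.] shift [-0.0847, 0.0002, -0.0782] turn [-0.0004, -0.0014, -0.0008]
0.62 [-25. 146.] shift [-0.1343, 0.0003, -0.0973] turn [-0.0004, -0.0014, -0.0008]
0.72 [-18. 157.] shift [-0.1852, 0.0005, -0.1113] turn [-0.0004, -0.0014, -0.0008]
0.82 [ -9. 167.] shift [-0.2368, 0.0006, -0.1202] turn [-0.0004, -0.0014, -0.0008]
0.92 [  0. 176.] shift [-0.2888, 0.0007, -0.1239] turn [-0.0004, -0.0014, -0.0008]
1.02 [ 10. 184.] shift [-0.3405, 0.0009, -0.1224] turn [-0.0004, -0.0014, -0.0008]
1.12 [ 21. 191.] shift [-0.3915, 0.001, -0.1158] turn [-0.0004, -0.0014, -0.0008]
1.22 [ 33. 197.] shift [-0.4412, 0.0011, -0.1041] turn [-0.0004, -0.0014, -0.0008]
1.32 [ 45. 201.] shift [-0.4892, 0.0013, -0.0875] turn [-0.0004, -0.0014, -0.0008]
1.42 [ 57. 205.] shift [-0.5349, 0.0014, -0.0663] turn [-0.0004, -0.0014, -0.0008]
1.52 [ 69. 207.] shift [-0.578, 0.0016, -0.0406] turn [-0.0004, -0.0014, -0.0008]
1.62 [ 82. 207.] shift [-0.6179, 0.0017, -0.0107] turn [-0.0004, -0.0014, -0.0008]
1.72 [ 94. 207.] shift [-0.6543, 0.0018, 0.0229] turn [-0.0004, -0.0014, -0.0008]
1.82 [106. 205.] shift [-0.6868, 0.002, 0.06] turn [-0.0004, -0.0014, -0.0008]
```

View pics/c4.png

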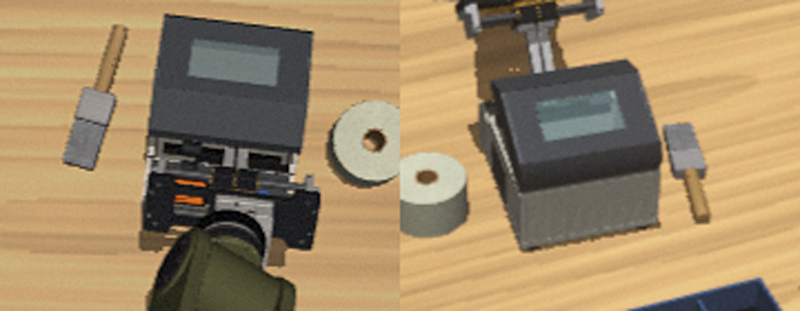

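The finger is tucked under the ajar rim, at about (235,150) in the left half. I start along the arc.

>>> apply_moves --moves '[[[-0.018,0,-0.027],[0,0,0],1],[[-0.037,0,-0.054],[0,0,0],1],[[-0.06,0,-0.067],[0,0,0],1],[[-0.085,0,-0.078],[0,0,0],1],[[-0.11,0,-0.088],[0,0,0],1],[[-0.134,0,-0.097],[0,0,0],1],[[-0.16,0,-0.105],[0,0,0],1],[[-0.185,0,-0.111],[0,0,0],1],[[-0.21,0,-0.116],[0,0,0],1],[[-0.237,0,-0.12],[0,0,0],1]]'

```text
clock: 5.65
eef_pos: [559.3, -59.5, 180.8]
eef_rot: [-3.142, 0.697, 3.04]
wrist_force: [-0.5, -0.1, -1.8]
finger_gap: 0.6
finger_force: 0.5
```

```bash
python3 -c "
from h import *
a=viewer.camera('top')[160:300,250:430]; b=viewer.camera('scene')[190:330,240:420]
cv2.imwrite('pics/c5.png',cv2.resize(np.hstack([a,b]),(800,311),interpolation=cv2.INTER_CUBIC))
st(); arc(np.arange(.92,2.,.1),np.linspace(15,8,11))"
```

```text
t 5.75 tip(printer) [ -8.4 -15.6 168.5] F [0.91 0.78 0.15] q [-0.2    0.088  2.03   0.194  0.332 -1.829] gap 0.6581710054866848
0.92 [ -0. 177.] shift [-0.0463, 0.0025, -0.0044] turn [-0.0008, -0.0003, -0.0009]
1.02 [ 10. 185.] shift [-0.098, 0.0026, -0.0021] turn [-0.0008, -0.0003, -0.0009]
1.12 [ 21. 191.] shift [-0.149, 0.0028, 0.0053] turn [-0.0008, -0.0003, -0.0009]
1.22 [ 33. 197.] shift [-0.1987, 0.0029, 0.0178] turn [-0.0008, -0.0003, -0.0009]
1.32 [ 44. 201.] shift [-0.2466, 0.0031, 0.0352] turn [-0.0008, -0.0003, -0.0009]
1.42 [ 57. 205.] shift [-0.2922, 0.0033, 0.0572] turn [-0.0008, -0.0003, -0.0009]
1.52 [ 69. 206.] shift [-0.3352, 0.0035, 0.0837] turn [-0.0008, -0.0003, -0.0009]
1.62 [ 82. 207.] shift [-0.375, 0.0037, 0.1143] turn [-0.0008, -0.0003, -0.0009]
1.72 [ 94. 206.] shift [-0.4113, 0.0038, 0.1487] turn [-0.0008, -0.0003, -0.0009]
1.82 [107. 204.] shift [-0.4436, 0.004, 0.1866] turn [-0.0008, -0.0003, -0.0009]
1.92 [119. 201.] shift [-0.4718, 0.0042, 0.2275] turn [-0.0008, -0.0003, -0.0009]
```

View pics/c5.png

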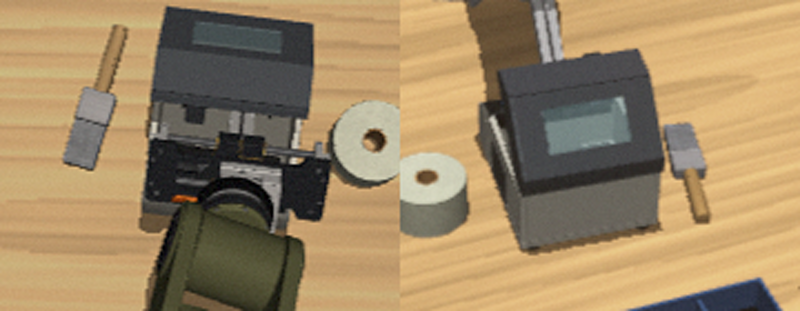

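The lid has risen further, with its window tilting back, and the printer is in place. I continue the arc.

>>> apply_moves --moves '[[[-0.023,0,-0.003],[0,0,0],1],[[-0.046,0,-0.004],[0,0,0],1],[[-0.072,0,-0.003],[0,0,0],1],[[-0.098,0,-0.002],[0,0,0],1],[[-0.124,0,0.001],[0,0,0],1],[[-0.149,0,0.005],[0,0,0],1],[[-0.174,0,0.011],[0,0,0],1],[[-0.199,0,0.018],[0,0,0],1],[[-0.223,0,0.026],[0,0,0],1],[[-0.247,0,0.035],[0,0,0],1],[[-0.27,0,0.046],[0,0,0],1],[[-0.292,0,0.057],[0,0,0],1]]'

```text
clock: 6.75
eef_pos: [624.4, -66.2, 216.6]
eef_rot: [-3.142, 0.697, 3.04]
wrist_force: [0.2, 0.3, -1.2]
finger_gap: 0.7
finger_force: 0.2
```

```bash
python3 -c "
from h import *
a=viewer.camera('top')[160:300,250:430]; b=viewer.camera('scene')[170:310,240:420]
cv2.imwrite('pics/c6.png',cv2.resize(np.hstack([a,b]),(800,311),interpolation=cv2.INTER_CUBIC))
st(); arc(np.arange(1.42,2.1,.1),np.linspace(11,11,7))"
```

```text
t 6.85 tip(printer) [ 56.6 -15.8 203.7] F [ 0.2  -0.16 -0.15] q [-0.186  0.18   1.83   0.128  0.438 -1.751] gap 0.35561274692371997
1.42 [ 56. 205.] shift [-0.0026, 0.0031, -0.0044] turn [-0.0007, -0.0006, -0.0009]
1.52 [ 69. 206.] shift [-0.0456, 0.0033, 0.0248] turn [-0.0007, -0.0006, -0.0009]
1.62 [ 82. 206.] shift [-0.0855, 0.0035, 0.0582] turn [-0.0007, -0.0006, -0.0009]
1.72 [ 95. 205.] shift [-0.1218, 0.0037, 0.0954] turn [-0.0007, -0.0006, -0.0009]
1.82 [108. 202.] shift [-0.1542, 0.0039, 0.136] turn [-0.0007, -0.0006, -0.0009]
1.92 [120. 199.] shift [-0.1824, 0.0041, 0.1797] turn [-0.0007, -0.0006, -0.0009]
2.02 [132. 194.] shift [-0.2061, 0.0042, 0.2259] turn [-0.0007, -0.0006, -0.0009]
```

View pics/c6.png

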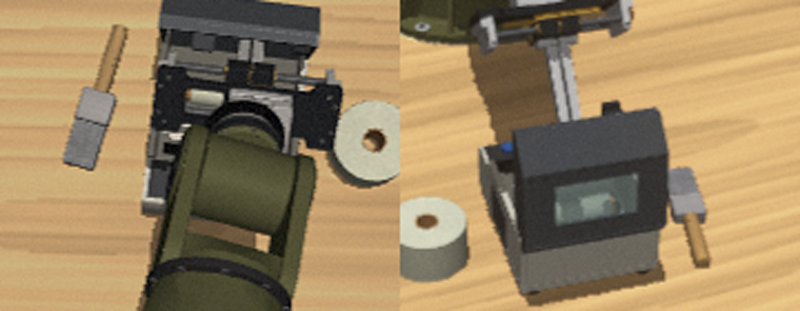

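The lid is nearly upright. I take it on to the stop slowly.

>>> apply_moves --moves '[[[-0.022,0,0.012],[0,0,0],1],[[-0.045,0,0.025],[0,0,0],1],[[-0.065,0,0.041],[0,0,0],1],[[-0.085,0,0.058],[0,0,0],1],[[-0.104,0,0.076],[0,0,0],1],[[-0.122,0,0.095],[0,0,0],1],[[-0.122,0,0.095],[0,0,0],1]]'

```text
clock: 7.43
eef_pos: [662.1, -69.9, 216.1]
eef_rot: [3.141, 0.693, 3.04]
wrist_force: [-3.8, -0.3, -1.5]
finger_gap: 0.3
finger_force: 1.9
```

```bash
python3 -c "
from h import *
a=viewer.camera('top')[160:300,250:430]; b=viewer.camera('scene')[170:310,240:420]
cv2.imwrite('pics/c7.png',cv2.resize(np.hstack([a,b]),(800,311),interpolation=cv2.INTER_CUBIC))
st(); arc(np.arange(1.72,1.9,.03),np.linspace(11,11,7))"
```

```text
t 7.53 tip(printer) [ 94.1 -15.9 203.2] F [-1.41  0.05 -5.01] q [-0.179  0.262  1.728  0.112  0.461 -1.731] gap 0.590163765960252
1.72 [ 95. 205.] shift [-0.008, 0.0034, -0.0025] turn [-0.0007, -0.0019, -0.0009]
1.75 [ 99. 204.] shift [-0.0182, 0.0034, 0.0093] turn [-0.0007, -0.0019, -0.0009]
1.78 [103. 204.] shift [-0.0281, 0.0035, 0.0214] turn [-0.0007, -0.0019, -0.0009]
1.81 [107. 203.] shift [-0.0375, 0.0035, 0.0338] turn [-0.0007, -0.0019, -0.0009]
1.84 [111. 202.] shift [-0.0466, 0.0036, 0.0465] turn [-0.0007, -0.0019, -0.0009]
1.87 [114. 201.] shift [-0.0553, 0.0036, 0.0594] turn [-0.0007, -0.0019, -0.0009]
```

View pics/c7.png

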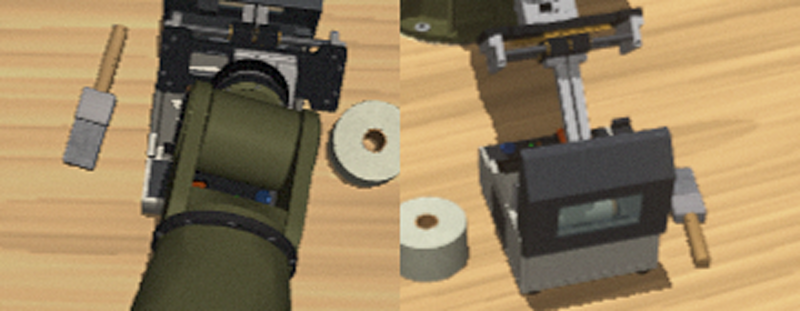

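>>> apply_moves --moves '[[[-0.006,0,0.008],[0,0,0],1],[[-0.012,0,0.016],[0,0,0],1],[[-0.012,0,0.016],[0,0,0],1],[[-0.012,0,0.016],[0,0,0],1]]'

```text
clock: 7.87
eef_pos: [666.1, -70.3, 215.1]
eef_rot: [3.141, 0.693, 3.04]
wrist_force: [-13.4, 0.6, -0.7]
finger_gap: 0.5
finger_force: 5.2
```

```bash
python3 -c "
from h import *
st()
for k in ([-100,0,0],[-20,0,0],[0,0,30]):
    s=manip.read_state(); R0=R.from_euler('xyz',s['eef_rot']); print((R0.inv().apply(RP.apply(k))/250).round(3))"
```

```text
t 7.87 tip(printer) [ 98.3 -15.9 202. ] F [-13.42   0.62  -0.75] q [-0.179  0.273  1.717  0.111  0.462 -1.73 ] gap 0.4678350186782548
[ 0.308 -0.001 -0.256]
[ 0.062 -0.    -0.051]
[-0.077  0.    -0.092]
```

That reads 13 N, so the lid is firmly on its stop. I back away at once.

>>> apply_moves --moves '[[[0.012,0,-0.01],[0,0,0],1],[[0.03,0,-0.025],[0,0,0],1],[[0.06,0,-0.05],[0,0,0],1],[[0.12,0,-0.12],[0,0,0],1],[[0.2,0,-0.2],[0,0,0],1],[[0.26,0,-0.28],[0,0,0],1],[[0.34,0,-0.36],[0,0,0],1],[[0.42,0,-0.44],[0,0,0],1],[[0.5,0,-0.52],[0,0,0],1],[[0.58,0,-0.6],[0,0,0],1],[[0.66,0,-0.65],[0,0,0],1],[[0.66,0,-0.65],[0,0,0],1]]'

```text
clock: 8.87
eef_pos: [435.0, -46.7, 235.5]
eef_rot: [-3.141, 0.699, 3.04]
wrist_force: [-0.6, 0.7, -0.5]
finger_gap: 0.7
finger_force: 0.0
```

```bash
python3 -c "
from h import *
ta=viewer.camera('top'); sb=viewer.camera('scene')
a=ta[130:270,250:430].copy(); b=sb[170:310,240:420].copy()
for p in ([98,84,218],[98,-84,218],[-112,85,75],[-112,-85,75]):
    for im,c,o in ((a,'top',(250,130)),(b,'scene',(240,170))):
        cv2.circle(im,tuple(int(v) for v in proj(c,W(p))-o),1,(0,255,0),-1)
cv2.imwrite('pics/c8.png',cv2.resize(np.hstack([a,b]),(800,311),interpolation=cv2.INTER_CUBIC))
st()"
```

```text
t 8.97 tip(printer) [-131.2  -15.3  223.4] F [ 0.08  0.45 -0.21] q [-0.243 -0.314  2.241  0.181  0.526 -1.836] gap 0.6317783775842277
```

View pics/c8.png

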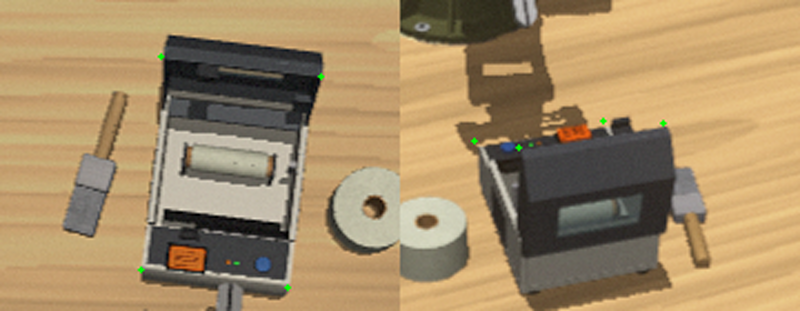

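The picture shows the lid standing fully open. Its rim corners match the fully open prediction at (663,123) and (519,147) in the right half. The printer is unmoved and the arm is clear, so I hand in.

```bash
python3 -c "
from cell import manip
print(manip.sign_off())"
```

```text
the job is handed in; nothing more can be done
None
```

I pressed the orange tab, the lid sprang up, and I pushed it back to its stop, where it stayed after the arm backed off; the final push briefly read about 13 N, over the 10 N tipping figure, but the last picture shows the printer still in place, nothing went near the feed button, and I handed the job in at about 9 s.

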